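Ratchet a battery pack tight in a lever clamp

ROBOT

A 6-joint arm with a two-finger parallel gripper is mounted at the origin on a cart in front of the work surface, level with it; the furniture and walls round the work are solid. World frame = base frame: x ahead of the robot, y to its left, z up, the work surface at z = 0. Lengths are in m, angles in rad, forces in N, time in s.
With the tool pointing down it reaches from about 0.35 to 0.975 m from the base axis. Payload 4.9 kg.
Tool frame: the origin (TCP) lies midway between the tips of the shut fingers; the grasp point (between the pads) lies 19 mm behind it; z points along the fingers, y is the direction in which the jaws open and shut (so a half turn about z gives the same grasp; the last joint's range is limited). The gripper opens to 85 mm and grips with 20 to 120 N. Pads are 22 mm wide; open, the fingers measure 114 mm over their backs; the gripper's body (76 mm by 85 mm) begins 54 mm behind the grasp point. The pads swing forward as they close: fully open they stand 13 mm farther back than shut.
Start: joints at [-1.237, 0.053, 1.613, -0, 1.476, -0.119], TCP at [0.273, -0.562, 0.231] pointing down, gripper open.
Joint ranges: [-3.01, 3.01], [-1.01, 2.22], [0.06, 2.58], [-1.02, 4.17], [0.09, 2.62], [-3.14, 3.14]. Speed limits (rad/s): [2.57, 2.57, 3.14, 3.14, 3.14, 3.14].

INTERFACE

Orientations are given as a unit quaternion [w, x, y, z].
In Python, from plant import state, grab_frame, camera_params, job_done, boxes_of gives the robot as it stands.
- The arm moves only by the tool step_arm, never from a script. Its argument "steps" is a list of rows, each a list of 4 numbers: the shift along the tool's x, y, z in mm, then the turn about the tool's z in degrees. A call has 1 to 8 rows; each row shifts and turns the pose as measured when the row begins, along the tool's axes as they then stand; what a row does not reach is not made up. A row lasts 1/10 s, in which the tool goes at most 50 mm and 8.59 degrees, less where a joint would pass 70% of its speed; a pose out of reach is approached as far as the arm can. A call is refused whole if a number of a shift passes 50 or a number of a turn 8.59, either way. A call with a gripper value outside its range is refused whole. "claw" is the opening in per cent of the stroke, from 0 (shut) to 100 (fully open), set as the call begins (left out, the last holds). The fingers move at their own pace and stop on an object; the grip force is fixed at half the most. Time passes only in rows, so rows that do not move let the fingers close. It gives the time, the measured TCP pose, the force and the opening at its end, in the units of the state.
- state(): the state, without advancing time (a new reading comes with each control period).
- grab_frame(name): name is "side" or "top"; returns (picture, depth): 420x560x3 uint8, red, green, blue; 420x560 float32, m along the optical axis (not along the pixel's ray), 0 where there is no reading.
- camera_params(name): a dict with "mtx" (3x3 intrinsics, pixels), "extrinsics" (4x4, takes a point from camera to world coordinates). Camera axes: x right, y down, z forward; pixel columns grow to the right and rows downward; lengths in m; the calibration is good to about 2 mm. A picture is of the moment at which its call begins. camera_params takes no time and is no camera call.
- job_done(): hands the job in, once; it reports no verdict.
Trained networks look in the newest picture that a camera, given by its name, has taken for a name from the list of things; names that differ only in an ending like _2 or _b are one class to them, and where a whole thing is asked for, a point or a joint stands for the part that bears it (a point fixed in the world has none). Each returns a list of dicts, best first, with "p" (0 to 1); they miss things now and then, are a little off and sometimes report something else, mostly with a low value. They report only what shows in the picture. A call takes as long as a camera call. They do not tell look-alikes from the thing itself.
- boxes_of(camera, label): "box" ([left, top, width, height] in pixels, round what is visible of it).
The state is a dict: "time": time; "joint_pos": joint angles; "joint_vel": joint speeds; "joint_efforts": joint torques, N m; "tool_pos": TCP position; "tool_rot": TCP orientation; "contact_force": force on the tool from outside, world axes, zero at the start; "ft_torque": the same for the moment, N m; "gripper_width": opening from 0.0 (shut) to 1.0 (fully open).
Only numpy, scipy, OpenCV 4.12 (cv2) and the standard library are available. Lean on these libraries where they do the work, as an engineer would, in place of code of your own. Each camera call takes 0.05 s, during which the arm holds its last target. There are 200 camera calls.

TASK

Stand the blue and yellow battery pack upright on the bed of the ratchet clamp, midway across it and with its longer side running from jaw to jaw, and let go. Then swing the clamp's red lever back and forth, notch by notch, until the pull at the handle has just risen to about 7 N, so that the sprung jaw holds the pack with about 25 N once the wheel has settled back into its notch; move the jaw by the lever alone, and never press the pack with more than 45 N. Finally bring the lever back to its home stop on the side away from the jaws, let go of it, and leave the bottle, the brown capacitor and the green tape where they stand.

Things in the scene. Friction and masses are not known exactly. Their poses are not given: they have to be found in the camera images.
- battery_pack: small sealed battery, blue with a yellow band and two metal tabs on top; body 35 (x) x 50 (y) x 48 (z) mm, 54 mm with the tabs, about 90 g (hidden scatter); origin at the centre of its underside, z up
- clamp: ratchet clamp fixed to the bench; grey base plate 10 mm thick, x -55 to 75, y -275 to 55 mm in its own frame. Origin on the bench top under the ratchet wheel's axis, z up; the jaws close along its -y. The aluminium bed for the pack lies along x = 0, 60 mm wide, top at z = 16 mm, running from y = -270 mm to the sliding jaw. Lever arm: red, top at z = 54 mm
- ratchet (a point): centre of the toothed steel wheel under the lever, 33 mm above the bench; 30 notches a turn (0.209 rad each), driven anticlockwise from above by a pawl on the lever and held by a second pawl. Turning the lever back slips over the notches, and the wheel falls back to the last notch passed. A rack moves the jaw's carriage 4.2 mm a notch, at most 50 mm in all
- jaw: sliding jaw, blue with a black rubber face, 48 mm wide (x), 12 thick, 2 to 43 mm above the bed; origin at the foot of its face at bed height, axes as the clamp's; faces -y, starts 140 mm from the wheel axis. A spring of 1.7 N/mm (7.1 N a notch) sits between carriage and jaw; its preload, 4 to 21 N, is set by hand and unknown, so the squeeze must be felt at the lever
- stop_jaw: end stop bolted to the bed at a different place each time, blue with a black rubber face, 56 mm wide and 43 mm high; origin at the foot of its face (bed height, middle of its width), axes as the clamp's; it faces +y, towards the sliding jaw. The two faces start 62 to 80 mm apart
- lever_handle (a point): centre of the lever's upright round grip (black rubber, red bands, 20 mm in diameter, z = 54 to 125 mm), 95 mm above the bench, 110 mm from the wheel axis; at lever = 0 it lies at (-97, +53) mm in the clamp's frame, at lever = 1 at (-97, -53) mm
- lever (a joint): lever angle, rad: 0 = home stop (handle to the clamp's +y, away from the jaws), 1.0 = other stop. Growing (handle towards the jaws) drives; falling is the free return. From home the first 0.05 to 0.15 rad is idle, then a full stroke makes four notches. Stays where left when unloaded. Pull at the handle, driving slowly: about 2 N drag plus 0.18 N per newton of squeeze; 0.6 N returning
- cleaner_bottle: white squeeze bottle with a red spout, 52 mm in diameter and 150 mm tall, behind the clamp; bystander; origin at the centre of its underside
- capacitor_brown: brown capacitor standing on end, 25 mm in diameter and 36 mm tall, in front of the clamp; bystander; origin at the centre of its underside
- tape_green: roll of green tape lying flat, 58 mm in diameter and 18 mm high, near the pack; bystander; origin at the centre of its underside
Things that resemble listed ones, but are neither listed nor needed, are in the scene too. What is shaped like the battery_pack but orange, purple or white is not meant.

How it is judged:
On the way, in this order (a step that is already met when the one before it is completed fails the run):
1. the pack stands released on the bed between the jaws, long side from jaw to jaw (x of battery_pack in the frame of clamp between -0.012 and 0.012 m and z of battery_pack in the frame of clamp between 0.011 and 0.022 m and y of battery_pack in the frame of stop_jaw between 0.02 and 0.062 m and angle between the y axis of battery_pack and the y axis of clamp, either way round below 0.15 rad and angle between battery_pack's own z axis and vertical below 0.1 rad and contact force between the fingers and battery_pack below 0.2 N and contact force between jaw and battery_pack below 5 N), for 0.2 s.
2. the lever has driven the sprung jaw on to the pack with more than 17 N (x of battery_pack in the frame of clamp between -0.012 and 0.012 m and z of battery_pack in the frame of clamp between 0.011 and 0.022 m and y of battery_pack in the frame of stop_jaw between 0.02 and 0.062 m and angle between the y axis of battery_pack and the y axis of clamp, either way round below 0.15 rad and angle between battery_pack's own z axis and vertical below 0.1 rad and contact force between jaw and battery_pack above 17 N and value of joint lever above 0.08 rad), for 0.1 s.
3. the lever is back at its home stop and the notches hold the squeeze (x of battery_pack in the frame of clamp between -0.012 and 0.012 m and z of battery_pack in the frame of clamp between 0.011 and 0.022 m and y of battery_pack in the frame of stop_jaw between 0.02 and 0.062 m and angle between the y axis of battery_pack and the y axis of clamp, either way round below 0.15 rad and angle between battery_pack's own z axis and vertical below 0.1 rad and contact force between jaw and battery_pack above 17 N and value of joint lever below 0.08 rad), for 0.2 s.
At the end, for the whole second after the job is handed in: the pack stands upright on the bed between the jaws (within 12 mm of the bed's middle line, within 0.15 rad of its direction, tilt under 0.1 rad), squeezed by the sprung jaw with 17 to 33 N, at rest, and the lever is at its home stop (under 0.08 rad) (all of step 3 and contact force between jaw and battery_pack below 33 N and linear speed of battery_pack below 0.01 m/s and contact force between the fingers and battery_pack below 0.2 N); the robot touches nothing.
It fails at once if the pack is crushed: the jaw presses it with more than 45 N (contact force between jaw and battery_pack above 45 N).
It fails at once if the sliding jaw is pushed by the fingers instead of the lever (contact force between the fingers and jaw above 6 N).
It fails at once if a bystander (bottle, brown capacitor, green tape) is moved by more than 30 mm (distance of any of cleaner_bottle, capacitor_brown, tape_green from where it was at the start of the episode above 0.03 m).
It also fails if it takes over 61 s, if anything falls off the work surface, if the arm or the gripper's body presses on something with over 40 N, if the wrist force passes 120 N, or if a joint passes its speed limit or range.

## Working session

There is one attempt and no reset: what is moved stays moved. The work goes in short steps, Python scripts to look and compute and a tool call to move; the robot and the scene stay as the last step left them, time stands still between calls to the robot, and variables do not carry over. Pictures are saved under pics/ and viewed, about 8 in all and at most 12, crops included, and the job is handed in when it is done.

Besides the shell and the picture viewer there is one more tool, called as name(argument=value, ...), one argument or row to a line, values as JSON. step_arm: Moves the arm, as the interface text tells. Its arguments: {"type":"object","properties":{"steps":{"type":"array"},"claw":{"type":"number"}},"required":["steps"]}

```bash
mkdir -p pics; cat > h.py <<'E'
import numpy as np, cv2
from plant import state, grab_frame, camera_params, job_done, boxes_of
def save(n,im,s=1):
    cv2.imwrite(f"pics/{n}.png",cv2.resize(im[:,:,::-1],None,fx=s,fy=s,interpolation=cv2.INTER_CUBIC))
def cloud(c,d):
    p=camera_params(c);K=np.array(p["mtx"]);T=np.array(p["extrinsics"])
    v,u=np.mgrid[:d.shape[0],:d.shape[1]]
    P=np.stack([(u-K[0,2])/K[0,0]*d,(v-K[1,2])/K[1,1]*d,d],-1)
    return P@T[:3,:3].T+T[:3,3]
E
python3 - <<'E'
from h import *
for c in("top","side"):
    im,d=grab_frame(c);save(c+"0",im,1.4);np.savez(f"{c}0.npz",im=im,d=d)
    print(c,np.round(camera_params(c)["extrinsics"],3).tolist())
    for l in("battery_pack","clamp","jaw","stop_jaw","lever_handle","ratchet","cleaner_bottle","capacitor_brown","tape_green"):
        P=cloud(c,d)
        for b in boxes_of(c,l)[:4]:
            x,y,w,h=b["box"];print(l,round(b["p"],2),np.round(b["box"]).tolist(),np.round(P[int(y+h/2),int(x+w/2)],3))
s=state();print(s)
E
```

```text
top [[0.005, -0.998, 0.059, 0.551], [-1.0, -0.005, -0.005, -0.083], [0.005, -0.059, -0.998, 1.381], [0.0, 0.0, 0.0, 1.0]]
battery_pack 0.81 [376.0, 271.0, 20.0, 15.0] [ 0.446 -0.375  0.046]
battery_pack 0.78 [353.0, 241.0, 19.0, 17.0] [ 0.526 -0.313  0.049]
battery_pack 0.69 [401.0, 240.0, 16.0, 18.0] [ 0.526 -0.44   0.049]
battery_pack 0.49 [314.0, 241.0, 26.0, 18.0] [ 0.522 -0.217  0.044]
clamp 0.69 [152.0, 199.0, 130.0, 74.0] [0.561 0.077 0.045]
clamp 0.33 [259.0, 232.0, 18.0, 21.0] [ 0.543 -0.06   0.024]
clamp 0.2 [350.0, 240.0, 22.0, 16.0] [ 0.528 -0.31   0.051]
stop_jaw 0.76 [259.0, 232.0, 19.0, 20.0] [ 0.546 -0.06   0.023]
lever_handle 0.69 [153.0, 225.0, 33.0, 48.0] [0.523 0.205 0.052]
lever_handle 0.39 [251.0, 273.0, 5.0, 7.0] [ 0.454 -0.02   0.039]
ratchet 0.35 [154.0, 224.0, 33.0, 45.0] [0.531 0.202 0.052]
cleaner_bottle 0.82 [216.0, 177.0, 20.0, 20.0] [0.687 0.05  0.115]
capacitor_brown 0.16 [215.0, 227.0, 15.0, 18.0] [0.559 0.064 0.044]
tape_green 0.81 [356.0, 187.0, 22.0, 18.0] [ 0.673 -0.334  0.   ]
tape_green 0.25 [150.0, 201.0, 132.0, 71.0] [0.559 0.08  0.046]
side [
[... 850 characters left out ...]
os': array([-1.23702301e+00,  5.27095890e-02,  1.61291488e+00, -2.62219711e-05,
        1.47596883e+00, -1.19017847e-01]), 'joint_vel': array([ 2.22772012e-04,  3.89683422e-05, -3.18988575e-04,  9.64866248e-06,
        1.14855099e-04, -2.40612200e-04]), 'joint_efforts': array([ 1.70369396e-03, -3.93689883e+01, -3.70472360e+01,  4.89056987e-06,
        3.71501446e-04, -1.05832817e-05]), 'tool_pos': array([ 0.27340118, -0.56200977,  0.23128872]), 'tool_rot': array([ 1.07797252e-06,  9.74481516e-01,  2.24467758e-01, -1.30114918e-05]), 'contact_force': array([-0.0477341 , -0.21752386,  0.28770946]), 'ft_torque': array([-0.01015295, -0.01440572,  0.02710961]), 'gripper_width': 1.0027965600111644}
```

```bash
python3 - <<'E'
from h import *
t=np.load("top0.npz")["im"];s=np.load("side0.npz")["im"]
save("topc",t[165:300,145:425],2.85);save("sidec",s[150:380,190:350],2.5)
print(state()["time"])
E
```

```text
1.0
```

View pics/topc.png

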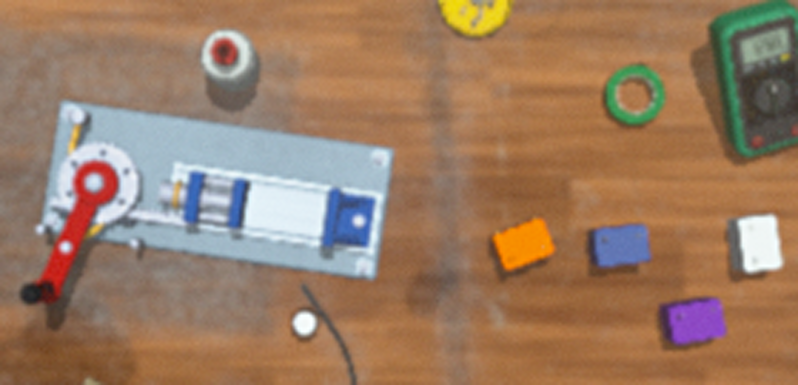

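View pics/sidec.png

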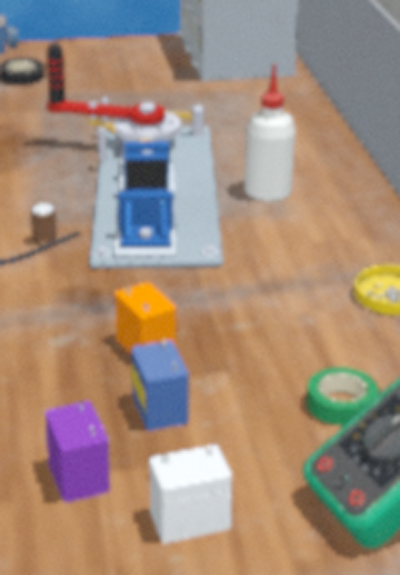

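```bash
cat >> h.py <<'E'
def plane(c,uv,z):
    p=camera_params(c);K=np.array(p["mtx"]);T=np.array(p["extrinsics"])
    uv=np.asarray(uv,float).reshape(-1,2)
    r=np.c_[uv,np.ones(len(uv))]@np.linalg.inv(K).T@T[:3,:3].T
    return T[:3,3]+r*((z-T[2,3])/r[:,2])[:,None]
def biggest(m):
    n,l,s,_=cv2.connectedComponentsWithStats(m.astype(np.uint8));i=1+np.argmax(s[1:,4]);return l==i
def rect(c,m,z):
    v,u=np.nonzero(m);P=plane(c,np.c_[u,v],z)[:,:2]*1000
    r=cv2.minAreaRect(P.astype(np.float32));return r,P.mean(0)
E
python3 - <<'E'
from h import *
f=np.load("top0.npz");im,d=f["im"],f["d"];hsv=cv2.cvtColor(im,cv2.COLOR_RGB2HSV)
H,S,V=[hsv[...,i].astype(int) for i in range(3)]
P=cloud("top",d)
blue=(H>105)&(H<125)&(S>90)
def box(u0,u1,v0,v1):
    m=np.zeros(H.shape,bool);m[v0:v1,u0:u1]=1;return m
for n,b,z in(("pack",box(345,378,235,265),.048),("stop",box(256,280,225,256),.059),("jawpair",box(205,234,220,250),.059)):
    m=biggest(blue&b);r,c=rect("top",m,z);print(n,m.sum(),r,c,"z",np.percentile(P[m][:,2],[10,50,90]))
print("hsv plate",hsv[205,200],hsv[255,240],"bed",hsv[238,245],"wood",hsv[290,300])
pl=biggest((H>90)&(H<115)&(S>15)&(S<75)&(V>110)&box(150,290,190,275))
r,c=rect("top",pl,.010);print("plate",pl.sum(),r,c)
o=im.copy();o[pl]=[255,0,255];o[blue]=[0,255,0]
save("seg",o[165:300,145:425],2.85)
E
```

```text
pack 213 ((521.3356323242188, -314.70782470703125), (33.12898254394531, 48.46307373046875), 6.606820583343506) [ 520.94131284 -314.70026376] z [0.04393441 0.04713615 0.0507895 ]
stop 275 ((543.7730102539062, -57.7393798828125), (43.061561584472656, 54.17654037475586), 82.82234954833984) [544.49561488 -56.3675266 ] z [0.02131232 0.02707034 0.05956354]
jawpair 82 ((564.9751586914062, 88.40619659423828), (13.595586776733398, 46.34210968017578), 81.97560119628906) [564.12165937  88.06249564] z [0.04986172 0.05327991 0.05697828]
hsv plate [101  37 166] [100  52 201] bed [101  21 247] wood [ 13 111 168]
plate 4512 ((572.0376586914062, 72.36821746826172), (330.6203308105469, 130.19686889648438), 82.17143249511719) [574.32564059  66.55132741]
```

View pics/seg.png

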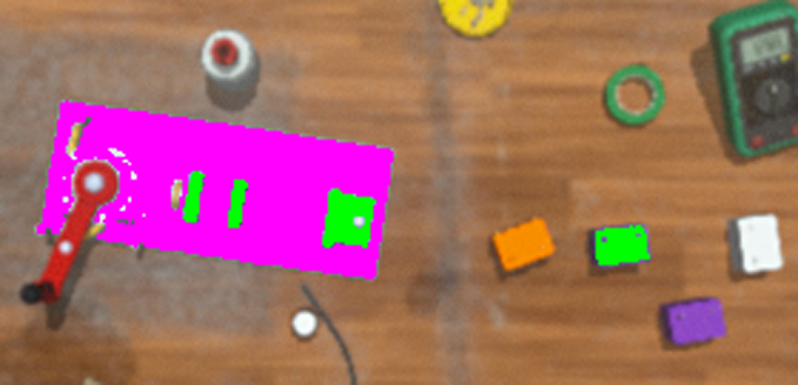

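```bash
cat >> h.py <<'E'
from scipy.spatial.transform import Rotation as Ro
def pose():
    s=state();w,x,y,z=s["tool_rot"];R=Ro.from_quat([x,y,z,w]).as_matrix()
    return np.array(s["tool_pos"])*1000,np.degrees(np.arctan2(R[1,0],R[0,0])),s
def plan(tgt,yaw,n=None,step=48):
    p,a,s=pose();da=(yaw-a+180)%360-180;D=np.array(tgt)-p
    n=n or int(max(np.ceil(np.linalg.norm(D)/step),np.ceil(abs(da)/8.5)));rows=[]
    for k in range(n):
        t=np.radians(a+da*k/n);c,q=np.cos(t),np.sin(t);d=D/n
        rows.append([round(c*d[0]+q*d[1]),round(q*d[0]-c*d[1]),round(-d[2]),round(-da/n,1)])
    print("at",np.round(p,1),round(a,2),"t",s["time"],"F",np.round(s["contact_force"],1),"w",round(s["gripper_width"],3));print(rows)
E
python3 -c "
from h import *;plan([521,-315,120],96.6)"
```

```text
at [ 273.4 -562.   231.3] 25.94 t 1.0 F [-0.  -0.2  0.3] w 1.003
[[37, -13, 12, np.float64(-7.9)], [38, -8, 12, np.float64(-7.9)], [39, -2, 12, np.float64(-7.9)], [39, 3, 12, np.float64(-7.9)], [38, 8, 12, np.float64(-7.9)], [36, 13, 12, np.float64(-7.9)], [34, 18, 12, np.float64(-7.9)], [31, 23, 12, np.float64(-7.9)], [28, 27, 12, np.float64(-7.9)]]
```

Candidates in the top image: blue pack (363,251), with its yellow band showing at (245,300) in the side crop; orange (328,250), white (410,250) and purple (388,277). I choose the blue one.

step_arm(
  steps=[
    [37,-13,12,-7.9],
    [38,-8,12,-7.9],
    [39,-2,12,-7.9],
    [39,3,12,-7.9],
    [38,8,12,-7.9],
    [36,13,12,-7.9],
    [34,18,12,-7.9],
    [31,23,12,-7.9],
  ],
  claw=100,
)

```text
time: 1.8
tool_pos: [0.4937, -0.3365, 0.1353]
tool_rot: [0.005, 0.7, 0.714, -0.002]
contact_force: [-0.0, -0.6, -0.9]
gripper_width: 0.999
```

```bash
python3 -c "
from h import *;plan([521,-315,100],96.6)"
```

```text
at [ 493.7 -336.5  135.3] 91.13 t 1.8 F [-0.  -0.6 -0.9] w 0.999
[[10, 14, 18, np.float64(-2.7)], [10, 14, 18, np.float64(-2.7)]]
```

step_arm(
  steps=[
    [10,14,18,-2.7],
    [10,14,18,-2.7],
    [0,0,0,0],
  ],
)

```text
time: 2.1
tool_pos: [0.5241, -0.3097, 0.0964]
tool_rot: [0.003, 0.661, 0.751, -0.002]
contact_force: [-1.1, -0.2, -0.4]
gripper_width: 1.003
```

```bash
python3 -c "
from h import *;plan([521,-315,12],96.6,4)"
```

```text
at [ 524.1 -309.7   96.4] 97.27 t 2.1 F [-1.1 -0.2 -0.4] w 1.003
[[-1, -1, 21, np.float64(0.2)], [-1, -1, 21, np.float64(0.2)], [-1, -1, 21, np.float64(0.2)], [-1, -1, 21, np.float64(0.2)]]
```

step_arm(
  steps=[
    [-5,-3,10,0.6],
    [0,0,20,0],
    [0,0,20,0],
    [0,0,20,0],
    [0,0,12,0],
    [0,0,0,0],
  ],
)

```text
time: 2.7
tool_pos: [0.5209, -0.3233, 0.0152]
tool_rot: [0.007, 0.669, 0.744, -0.003]
contact_force: [-0.2, -0.2, 0.3]
gripper_width: 1.001
```

```bash
python3 -c "
from h import *;plan([521,-315,12],96.6,1)"
```

```text
at [ 520.9 -323.3   15.2] 96.07 t 2.7 F [-0.2 -0.2  0.3] w 1.001
[[8, 1, 3, np.float64(-0.5)]]
```

step_arm(
  steps=[
    [8,1,3,-0.5],
    [0,0,0,0],
  ],
)

```text
time: 2.9
tool_pos: [0.5212, -0.3163, 0.0132]
tool_rot: [0.008, 0.666, 0.746, -0.003]
contact_force: [-0.1, -0.1, -0.5]
gripper_width: 1.003
```

step_arm(
  steps=[
    [0,0,0,0],
    [0,0,0,0],
    [0,0,0,0],
    [0,0,0,0],
    [0,0,0,0],
    [0,0,0,0],
  ],
  claw=0,
)

```text
time: 3.5
tool_pos: [0.5235, -0.3176, 0.0173]
tool_rot: [0.012, 0.666, 0.746, -0.003]
contact_force: [0.6, 0.3, -0.2]
gripper_width: 0.398
```

```bash
python3 -c "
from h import *;plan([521,-315,12],96.6,1)"
```

```text
at [ 523.5 -317.6   17.3] 96.53 t 3.5 F [ 0.6  0.3 -0.2] w 0.398
[[3, -2, 5, np.float64(-0.1)]]
```

step_arm(
  steps=[
    [0,0,-40,0],
    [0,0,-45,0],
  ],
)

```text
time: 3.7
tool_pos: [0.5171, -0.312, 0.0944]
tool_rot: [0.002, 0.666, 0.746, -0.003]
contact_force: [0.2, -0.3, -0.6]
gripper_width: 0.4
```

```bash
python3 -c "
from h import *;plan([551,-8,125],82.2,8)"
```

```text
at [ 517.1 -312.    94.4] 96.52 t 3.7 F [ 0.2 -0.3 -0.6] w 0.4
[[37, 9, -4, np.float64(1.8)], [38, 7, -4, np.float64(1.8)], [38, 6, -4, np.float64(1.8)], [38, 5, -4, np.float64(1.8)], [38, 4, -4, np.float64(1.8)], [38, 3, -4, np.float64(1.8)], [38, 1, -4, np.float64(1.8)], [38, 0, -4, np.float64(1.8)]]
```

step_arm(
  steps=[
    [37,9,-4,1.8],
    [38,7,-4,1.8],
    [38,6,-4,1.8],
    [38,5,-4,1.8],
    [38,4,-4,1.8],
    [38,3,-4,1.8],
    [30,1,-4,1.8],
    [20,0,-4,1.8],
  ],
)

```text
time: 4.5
tool_pos: [0.5533, -0.029, 0.1307]
tool_rot: [0.009, 0.76, 0.65, -0.001]
contact_force: [-0.7, -0.1, -1.5]
gripper_width: 0.399
```

step_arm(
  steps=[
    [0,0,0,0],
  ],
)

```text
time: 4.6
tool_pos: [0.5535, -0.0267, 0.131]
tool_rot: [0.009, 0.759, 0.652, -0.001]
contact_force: [-0.3, -0.3, -1.1]
gripper_width: 0.402
```

```bash
python3 -c "
from h import *;plan([551,-8,100],82.2)
im,d=grab_frame('top');save('top1',im[165:300,145:425],2.85)
im2,d2=grab_frame('side');save('side1',im2[150:300,190:350],3.5);np.savez('t1.npz',im=im,d=d,im2=im2)"
```

```text
at [553.5 -26.7 131. ] 81.32 t 4.6 F [-0.3 -0.3 -1.1] w 0.402
[[18, -5, 31, np.float64(-0.9)]]
```

View pics/side1.png

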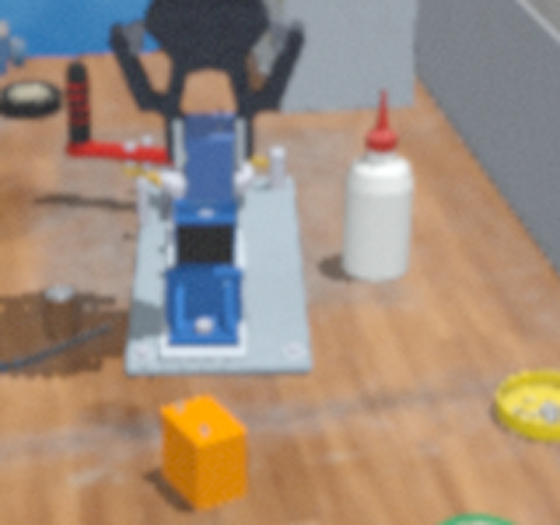

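The pack is held upright at about (210,160) in this crop, over the sliding-jaw end of the clamp. I'll move it over its place now.

step_arm(
  steps=[
    [18,-5,15,-0.9],
    [0,0,15,0],
    [0,0,0,0],
  ],
)

```text
time: 5.0
tool_pos: [0.551, -0.014, 0.0985]
tool_rot: [0.01, 0.755, 0.656, -0.002]
contact_force: [-1.0, -0.3, -0.4]
gripper_width: 0.399
```

```bash
python3 -c "
from h import *;plan([551,-8,60],82.2,2)"
```

```text
at [551.  -14.   98.5] 82.01 t 5.0 F [-1.  -0.3 -0.4] w 0.399
[[3, 0, 19, np.float64(-0.1)], [3, 0, 19, np.float64(-0.1)]]
```

step_arm(
  steps=[
    [9,0,0,0],
    [0,0,10,0],
    [0,0,0,0],
  ],
)

```text
time: 5.3
tool_pos: [0.5526, -0.0072, 0.0876]
tool_rot: [0.01, 0.756, 0.655, -0.003]
contact_force: [0.3, -0.6, -0.6]
gripper_width: 0.397
```

```bash
python3 - <<'E'
from h import *
plan([551,-5,50],82.2,2)
im,d=grab_frame('top');P=cloud("top",d)
hsv=cv2.cvtColor(im,cv2.COLOR_RGB2HSV);save('top2',im[200:280,190:310],6)
E
```

```text
at [552.6  -7.2  87.6] 81.82 t 5.3 F [ 0.3 -0.6 -0.6] w 0.397
[[1, -1, 19, np.float64(-0.2)], [1, -1, 19, np.float64(-0.2)]]
```

View pics/top2.png

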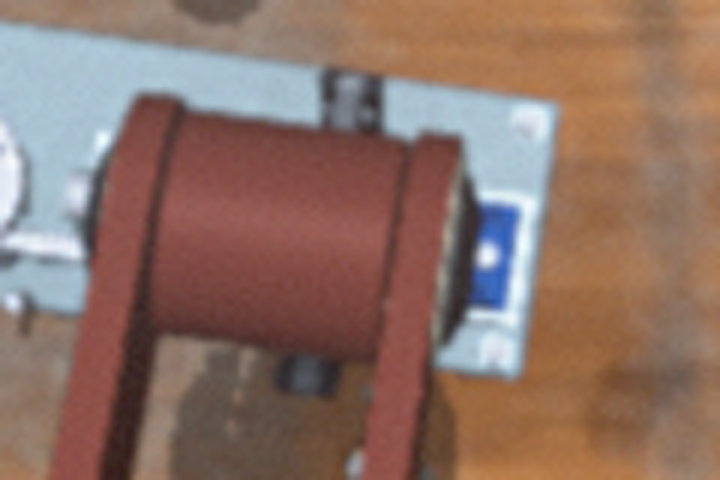

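The arm hides the clamp in the top view, so I'll descend from the numbers and feel for contact.

step_arm(
  steps=[
    [4,-1,10,0],
    [0,0,15,0],
    [0,0,12,0],
    [0,0,0,0],
  ],
)

```text
time: 5.75
tool_pos: [0.5539, -0.0039, 0.0491]
tool_rot: [0.011, 0.756, 0.655, -0.002]
contact_force: [0.3, 0.4, -0.8]
gripper_width: 0.404
```

```bash
python3 -c "
from h import *;plan([551,-4,35],82.2,2)"
```

```text
at [553.9  -3.9  49.1] 81.81 t 5.75 F [ 0.3  0.4 -0.8] w 0.404
[[0, -1, 7, np.float64(-0.2)], [0, -1, 7, np.float64(-0.2)]]
```

step_arm(
  steps=[
    [0,-2,7,0],
    [0,0,5,0],
    [0,0,0,0],
  ],
)

```text
time: 6.05
tool_pos: [0.5515, -0.0038, 0.0352]
tool_rot: [0.011, 0.756, 0.655, -0.002]
contact_force: [0.1, -0.4, -1.0]
gripper_width: 0.4
```

```bash
python3 -c "
from h import *;plan([551,-4,32],82.2,2)"
```

```text
at [551.5  -3.8  35.2] 81.81 t 6.05 F [ 0.1 -0.4 -1. ] w 0.4
[[0, 0, 2, np.float64(-0.2)], [0, 0, 2, np.float64(-0.2)]]
```

step_arm(
  steps=[
    [0,0,2,0],
    [0,0,0,0],
  ],
)

```text
time: 6.25
tool_pos: [0.5518, -0.0039, 0.0334]
tool_rot: [0.011, 0.756, 0.655, -0.002]
contact_force: [0.3, 0.4, -0.3]
gripper_width: 0.4
```

step_arm(
  steps=[
    [0,0,2,0],
    [0,0,0,0],
  ],
)

```text
time: 6.45
tool_pos: [0.553, -0.0041, 0.0333]
tool_rot: [0.012, 0.756, 0.655, -0.001]
contact_force: [-0.6, 0.1, -0.6]
gripper_width: 0.402
```

step_arm(
  steps=[
    [0,0,1,0],
    [0,0,0,0],
  ],
)

```text
time: 6.65
tool_pos: [0.5537, -0.0042, 0.0329]
tool_rot: [0.012, 0.756, 0.655, -0.001]
contact_force: [-0.1, 0.2, -1.6]
gripper_width: 0.399
```

step_arm(
  steps=[
    [0,0,0,0],
    [0,0,0,0],
    [0,0,0,0],
    [0,0,0,0],
  ],
  claw=75,
)

```text
time: 7.05
tool_pos: [0.5539, -0.0042, 0.0329]
tool_rot: [0.012, 0.756, 0.655, -0.0]
contact_force: [0.3, -0.3, -0.5]
gripper_width: 0.748
```

step_arm(
  steps=[
    [0,0,-20,0],
    [0,0,-40,0],
    [0,0,-45,0],
    [0,0,-45,0],
  ],
)

```text
time: 7.45
tool_pos: [0.5455, -0.0007, 0.1773]
tool_rot: [0.005, 0.756, 0.655, -0.007]
contact_force: [0.5, -0.7, -0.1]
gripper_width: 0.751
```

```bash
python3 -c "
from h import *
# home handle in world
a=np.radians(-7.83);R=np.array([[np.cos(a),-np.sin(a)],[np.sin(a),np.cos(a)]])
for L in (0,.25,.5,.75,1):
    t=np.radians(180-28.65)+L;print(L,np.round([577.1,182.7]+R@(110*np.array([np.cos(t),np.sin(t)])),1))
plan([400,100,230],82)
im,d=grab_frame('side');save('side2',im[160:260,200:300],6)"
```

```text
0 [488.7 248.1]
0.25 [475.2 224.2]
0.5 [468.1 197.7]
0.75 [467.8 170.3]
1 [474.3 143.6]
at [545.5  -0.7 177.3] 81.8 t 7.45 F [ 0.5 -0.7 -0.1] w 0.751
[[20, -40, -13, np.float64(-0.0)], [20, -40, -13, np.float64(-0.0)], [20, -40, -13, np.float64(-0.0)], [20, -40, -13, np.float64(-0.0)]]
```

View pics/side2.png

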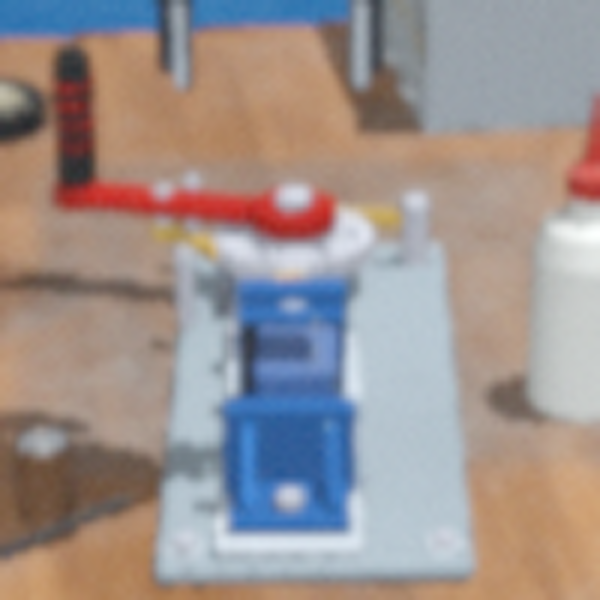

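The side crop shows the pack standing on the bed between the jaws, at (295,355), just behind the stop jaw. The lever grip is at (75,115). Next is the lever.

```bash
python3 - <<'E'
from h import *
print(plane("top",[[145+30/2.85,165+290/2.85]],.125))
im,d=grab_frame("top")
im0=np.load("top0.npz")["im"];g=im0[258:276,148:168].max(2);v,u=np.nonzero(g<75)
print(len(u),plane("top",[[148+u.mean(),258+v.mean()]],.120)*1000)
im,_=grab_frame("side");
# handle top in side: dark/red vertical; project expected handle centre top & base
p=camera_params("side");K=np.array(p["mtx"]);Ti=np.linalg.inv(np.array(p["extrinsics"]))
for q in([.4887,.2481,.125],[.4887,.2481,.054]):
    c=(Ti@[*q,1])[:3];uv=K@c;uv=uv[:2]/uv[2];print("side px",uv,"crop",(uv-[200,160])*6)
plan([489,248,180],143.5,8)
E
```

```text
[[0.47974815 0.22191252 0.125     ]]
66 [[475.7529312  214.90954091 120.        ]]
side px [214.96684413 163.52745029] crop [89.80106479 21.16470176]
side px [215.99710544 186.08858881] crop [ 95.98263264 156.53153288]
at [549.   -1.1 181.5] 81.8 t 7.6 F [-0.5  0.3 -0.1] w 0.749
[[30, -12, 0, np.float64(-7.7)], [31, -8, 0, np.float64(-7.7)], [32, -4, 0, np.float64(-7.7)], [32, 1, 0, np.float64(-7.7)], [32, 5, 0, np.float64(-7.7)], [31, 9, 0, np.float64(-7.7)], [29, 13, 0, np.float64(-7.7)], [27, 17, 0, np.float64(-7.7)]]
```

```bash
cat >> h.py <<'E'
def handle(L,z=.095):
    t=np.radians(180-28.65-7.83)+L;return np.array([.5771+.11*np.cos(t),.1827+.11*np.sin(t),z])
def proj(c,q):
    p=camera_params(c);K=np.array(p["mtx"]);Ti=np.linalg.inv(np.array(p["extrinsics"]))
    uv=K@(Ti@[*q,1])[:3];return uv[:2]/uv[2]
E
python3 - <<'E'
from h import *
for L in(.2,.25,.3,.35,.4):
    print(L,np.round(handle(L)*1000),"side top/base",[np.round((proj("side",handle(L,z))-[200,160])*6) for z in(.125,.054)],"top",np.round((proj("top",handle(L,.125))-[145,165])*2.85))
E
```

```text
0.2 [477. 229.  95.] side top/base [array([69., 35.]), array([ 76., 172.])] top [ 22. 293.]
0.25 [475. 224.  95.] side top/base [array([65., 39.]), array([ 72., 176.])] top [ 27. 295.]
0.3 [473. 219.  95.] side top/base [array([62., 42.]), array([ 69., 180.])] top [ 33. 297.]
0.35 [472. 214.  95.] side top/base [array([59., 46.]), array([ 66., 184.])] top [ 39. 299.]
0.4 [470. 208.  95.] side top/base [array([56., 50.]), array([ 63., 189.])] top [ 45. 301.]
```

```bash
python3 -c "
from h import *
plan([476,218,185],160.5,10)"
```

```text
at [549.   -1.1 181.5] 81.8 t 7.6 F [-0.5  0.3 -0.1] w 0.749
[[21, -10, 0, np.float64(-7.9)], [22, -7, 0, np.float64(-7.9)], [23, -4, 0, np.float64(-7.9)], [23, -1, 0, np.float64(-7.9)], [23, 2, 0, np.float64(-7.9)], [23, 5, 0, np.float64(-7.9)], [22, 8, 0, np.float64(-7.9)], [20, 11, 0, np.float64(-7.9)], [19, 14, 0, np.float64(-7.9)], [17, 16, 0, np.float64(-7.9)]]
```

step_arm(
  steps=[
    [21,-10,0,-7.9],
    [22,-7,0,-7.9],
    [23,-4,0,-7.9],
    [23,-1,0,-7.9],
    [23,2,0,-7.9],
    [23,5,0,-7.9],
    [22,8,0,-7.9],
    [20,11,0,-7.9],
  ],
)

```text
time: 8.4
tool_pos: [0.4813, 0.1771, 0.1665]
tool_rot: [-0.002, 0.282, 0.959, -0.011]
contact_force: [-0.5, 0.8, 1.1]
gripper_width: 0.754
```

```bash
python3 -c "
from h import *
plan([476,218,185],160.5,3)"
```

```text
at [481.3 177.1 166.5] 147.21 t 8.4 F [-0.5  0.8  1.1] w 0.754
[[9, 10, -6, np.float64(-4.4)], [8, 11, -6, np.float64(-4.4)], [7, 12, -6, np.float64(-4.4)]]
```

step_arm(
  steps=[
    [9,10,-3,-4.4],
    [8,11,-3,-4.4],
    [7,12,-3,-4.4],
    [0,0,0,0],
  ],
  claw=65,
)

```text
time: 8.8
tool_pos: [0.4703, 0.2207, 0.1672]
tool_rot: [-0.008, 0.163, 0.987, -0.013]
contact_force: [0.4, -0.2, -1.4]
gripper_width: 0.644
```

```bash
python3 -c "
from h import *
plan([476,218,75],160.5,1)
im,d=grab_frame('side');im2,d=grab_frame('top')
save('side3',np.hstack([im[120:220,180:280],im2[200:300,130:230]]),4)"
```

```text
at [470.3 220.7 167.2] 161.27 t 8.8 F [ 0.4 -0.2 -1.4] w 0.644
[[-6, -1, 92, np.float64(0.8)]]
```

View pics/side3.png

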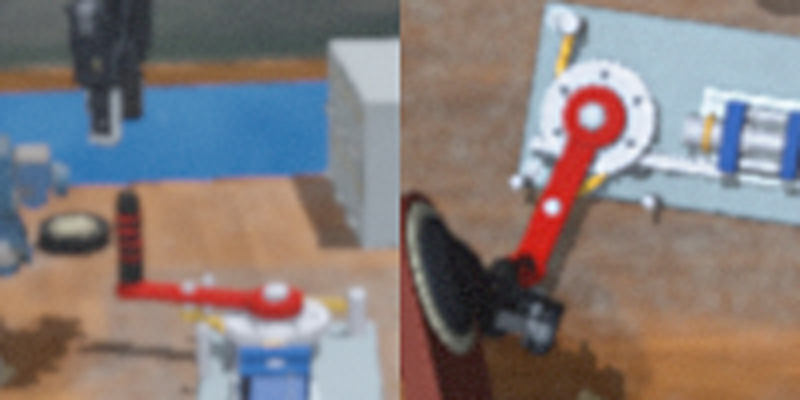

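The handle shows at (128,235) in the side half, under the fingers. From the arm's direction the lever stands at about 0.24 rad. I'll descend around it.

step_arm(
  steps=[
    [-5,0,10,2],
    [0,0,20,0],
    [0,0,0,0],
  ],
)

```text
time: 9.2
tool_pos: [0.4744, 0.2147, 0.1347]
tool_rot: [-0.009, 0.185, 0.983, -0.015]
contact_force: [-0.4, -0.5, -1.0]
gripper_width: 0.65
```

```bash
python3 -c "
from h import *
plan([476,222,75],158,1)"
```

```text
at [474.4 214.7 134.7] 158.68 t 9.2 F [-0.4 -0.5 -1. ] w 0.65
[[1, 7, 60, np.float64(0.7)]]
```

step_arm(
  steps=[
    [0,7,0,0.5],
    [0,0,15,0],
    [0,0,15,0],
    [0,0,15,0],
    [0,0,12,0],
    [0,0,0,0],
  ],
)

```text
time: 9.8
tool_pos: [0.4763, 0.219, 0.0735]
tool_rot: [-0.009, 0.191, 0.981, -0.015]
contact_force: [-0.7, -0.2, 0.5]
gripper_width: 0.652
```

```bash
python3 -c "
from h import *
plan([476,222,75],158,1)"
```

```text
at [476.3 219.   73.5] 157.95 t 9.8 F [-0.7 -0.2  0.5] w 0.652
[[1, 3, -2, np.float64(-0.1)]]
```

step_arm(
  steps=[
    [0,0,0,0],
    [0,0,0,0],
    [0,0,0,0],
    [0,0,0,0],
  ],
  claw=29,
)

```text
time: 10.2
tool_pos: [0.4769, 0.2194, 0.0741]
tool_rot: [-0.008, 0.191, 0.981, -0.014]
contact_force: [0.3, -0.4, -0.7]
gripper_width: 0.288
```

step_arm(
  steps=[
    [0,8,0,4.4],
    [0,8,0,4.4],
    [-1,8,0,4.4],
  ],
)

```text
time: 10.5
tool_pos: [0.4887, 0.2399, 0.0744]
tool_rot: [-0.006, 0.307, 0.952, -0.016]
contact_force: [-0.8, -0.7, 0.7]
gripper_width: 0.291
```

```bash
cat >> h.py <<'E'
C=np.array([577.1,182.7])
def lev(claw=.29):
    p,a,s=pose();v=p[:2]-C;th=np.degrees(np.arctan2(v[1],v[0]));F=np.array(s["contact_force"])
    t=np.radians(th);tang=np.array([-np.sin(t),np.cos(t)])
    print(f"t {s['time']:.2f} L_tcp {np.radians((th-143.52+180)%360-180):.3f} r {np.hypot(*v):.1f} yaw-th {(a-th+180)%360-180:.1f} z {p[2]:.1f} Fdrive {-F[:2]@tang:.2f} Frad {F[:2]@v/np.hypot(*v):.2f} w {s['gripper_width']:.3f}")
E
python3 -c "
from h import *
lev()"
```

```text
t 10.50 L_tcp 0.062 r 105.3 yaw-th -2.9 z 74.4 Fdrive -1.04 Frad 0.28 w 0.291
```

step_arm(
  steps=[
    [4,5,0,0],
    [0,4,0,0],
    [0,3,0,0],
  ],
)

```text
time: 10.8
tool_pos: [0.4895, 0.2484, 0.0744]
tool_rot: [-0.009, 0.305, 0.952, -0.023]
contact_force: [-9.1, -14.1, 9.8]
gripper_width: 0.288
```

```bash
python3 -c "
from h import *
lev()"
```

```text
t 10.80 L_tcp -0.007 r 109.6 yaw-th 1.4 z 74.4 Fdrive -16.71 Frad -1.21 w 0.288
```

step_arm(
  steps=[
    [0,-11,0,-5.5],
    [-1,-11,0,-5.7],
    [0,-11,0,-5.7],
    [-1,-11,0,-5.7],
    [0,-11,0,-5.7],
    [-1,-11,0,-5.7],
  ],
)

```text
time: 11.4
tool_pos: [0.4685, 0.1896, 0.0778]
tool_rot: [-0.014, -0.005, 1.0, -0.015]
contact_force: [-1.3, 2.6, -0.9]
gripper_width: 0.288
```

```bash
python3 -c "
from h import *
lev()"
```

```text
t 11.40 L_tcp 0.573 r 108.8 yaw-th 4.2 z 77.8 Fdrive 2.52 Frad 1.50 w 0.288
```

step_arm(
  steps=[
    [0,-11,1,-5],
    [-1,-11,1,-5],
    [0,-11,0,-5],
    [-1,-10,0,-5],
    [0,0,0,0],
  ],
)

```text
time: 11.9
tool_pos: [0.4747, 0.1488, 0.0773]
tool_rot: [-0.017, -0.19, 0.982, -0.008]
contact_force: [0.0, -0.4, -0.4]
gripper_width: 0.291
```

```bash
python3 -c "
from h import *
lev()"
```

```text
t 11.90 L_tcp 0.956 r 107.9 yaw-th 3.6 z 77.3 Fdrive -0.38 Frad 0.11 w 0.291
```

Continue to the far stop.

step_arm(
  steps=[
    [1,-4,0,-1],
    [0,-3,0,-1],
    [0,-2,0,0],
  ],
)

```text
time: 12.2
tool_pos: [0.4767, 0.1412, 0.0776]
tool_rot: [-0.017, -0.207, 0.978, -0.007]
contact_force: [-3.2, 3.3, 0.5]
gripper_width: 0.287
```

```bash
python3 -c "
from h import *
lev()"
```

```text
t 12.20 L_tcp 1.029 r 108.6 yaw-th 1.5 z 77.6 Fdrive 4.26 Frad 1.69 w 0.287
```

step_arm(
  steps=[
    [0,12,0,5.7],
    [-1,12,0,6],
    [0,12,0,6],
    [-1,12,0,6],
    [0,12,0,6],
    [0,12,0,6],
    [0,12,0,6],
    [0,11,0,5],
  ],
)

```text
time: 13.0
tool_pos: [0.4781, 0.2333, 0.0776]
tool_rot: [-0.007, 0.214, 0.977, -0.016]
contact_force: [-0.2, -0.1, -0.3]
gripper_width: 0.29
```

```bash
python3 -c "
from h import *
lev()"
```

```text
t 13.00 L_tcp 0.164 r 111.2 yaw-th 2.3 z 77.6 Fdrive -0.15 Frad 0.14 w 0.290
```

step_arm(
  steps=[
    [-1,9,0,5],
    [-1,8,0,5],
    [0,5,0,2],
    [0,2,0,0],
  ],
)

```text
time: 13.4
tool_pos: [0.4887, 0.2484, 0.077]
tool_rot: [-0.008, 0.319, 0.947, -0.028]
contact_force: [-6.4, -6.6, 6.3]
gripper_width: 0.289
```

```bash
python3 -c "
from h import *
lev()
im,d=grab_frame('top');save('top4',im[195:285,150:290],5);np.savez('top4.npz',im=im)
"
```

```text
t 13.40 L_tcp -0.003 r 110.1 yaw-th -0.6 z 77.0 Fdrive -9.08 Frad 1.22 w 0.289
```

View pics/top4.png

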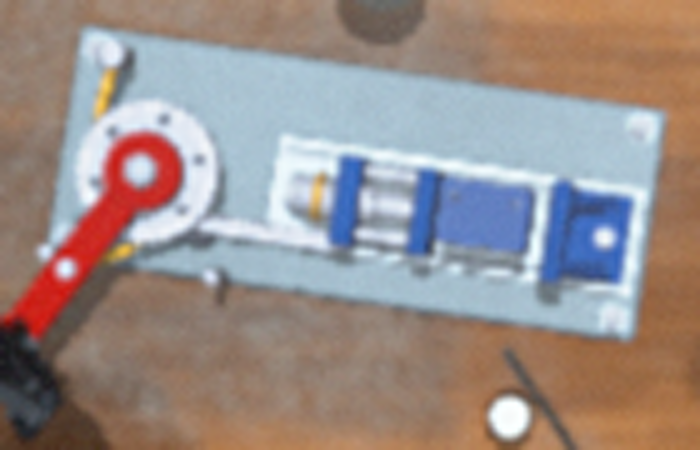

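The jaw (437,210) has moved about 17 mm and all but touches the pack. The pack (485,215) still has roughly 10 mm to the stop face (550,230). This stroke will clamp it, so I'll go slowly in its second half.

step_arm(
  steps=[
    [0,-11,0,-5.7],
    [-1,-11,0,-5.7],
    [0,-11,0,-5.7],
    [-1,-11,0,-5.7],
    [0,-9,0,-5],
  ],
)

```text
time: 13.95
tool_pos: [0.4689, 0.2013, 0.0805]
tool_rot: [-0.013, 0.072, 0.997, -0.023]
contact_force: [1.3, 1.7, -2.0]
gripper_width: 0.291
```

```bash
python3 -c "
from h import *
lev()"
```

```text
t 13.95 L_tcp 0.466 r 109.8 yaw-th 1.5 z 80.5 Fdrive 1.85 Frad -0.96 w 0.291
```

step_arm(
  steps=[
    [0,-5,1,-2.5],
    [0,-5,1,-2.5],
  ],
)

```text
time: 14.15
tool_pos: [0.4682, 0.1917, 0.0799]
tool_rot: [-0.013, 0.026, 0.999, -0.022]
contact_force: [-0.6, 1.7, 1.0]
gripper_width: 0.29
```

step_arm(
  steps=[
    [0,-4,0,-2],
    [0,-4,0,-2],
  ],
)

```text
time: 14.35
tool_pos: [0.4679, 0.1841, 0.0803]
tool_rot: [-0.013, -0.01, 1.0, -0.02]
contact_force: [0.7, 1.7, -1.3]
gripper_width: 0.288
```

step_arm(
  steps=[
    [0,-3,0,-2],
  ],
)

```text
time: 14.45
tool_pos: [0.468, 0.1813, 0.0804]
tool_rot: [-0.014, -0.028, 0.999, -0.02]
contact_force: [0.5, 1.8, -1.6]
gripper_width: 0.29
```

```bash
python3 -c "
from h import *
lev()"
```

```text
t 14.45 L_tcp 0.649 r 109.1 yaw-th 2.5 z 80.4 Fdrive 1.76 Frad -0.55 w 0.290
```

step_arm(
  steps=[
    [0,-3,0,-1.5],
  ],
)

```text
time: 14.55
tool_pos: [0.4681, 0.1786, 0.0803]
tool_rot: [-0.014, -0.042, 0.999, -0.019]
contact_force: [-0.7, 2.5, -1.3]
gripper_width: 0.292
```

step_arm(
  steps=[
    [0,-3,0,-1.5],
  ],
)

```text
time: 14.65
tool_pos: [0.4682, 0.1759, 0.0803]
tool_rot: [-0.014, -0.055, 0.998, -0.019]
contact_force: [-0.8, 1.8, -1.6]
gripper_width: 0.29
```

step_arm(
  steps=[
    [0,-3,0,-1.5],
  ],
)

```text
time: 14.75
tool_pos: [0.4684, 0.1733, 0.0802]
tool_rot: [-0.014, -0.069, 0.997, -0.018]
contact_force: [-0.7, 2.6, -1.6]
gripper_width: 0.288
```

step_arm(
  steps=[
    [0,-3,0,-1.5],
  ],
)

```text
time: 14.85
tool_pos: [0.4686, 0.1711, 0.0802]
tool_rot: [-0.015, -0.082, 0.996, -0.017]
contact_force: [0.2, 4.7, -0.6]
gripper_width: 0.288
```

```bash
python3 -c "
from h import *
lev()"
```

```text
t 14.85 L_tcp 0.743 r 109.1 yaw-th 3.3 z 80.2 Fdrive 4.66 Frad -0.71 w 0.288
```

step_arm(
  steps=[
    [0,-2,0,-1],
  ],
)

```text
time: 14.95
tool_pos: [0.4688, 0.1699, 0.0801]
tool_rot: [-0.015, -0.091, 0.996, -0.016]
contact_force: [-0.7, 4.8, -1.8]
gripper_width: 0.29
```

step_arm(
  steps=[
    [0,-2,0,-1],
  ],
)

```text
time: 15.05
tool_pos: [0.469, 0.1685, 0.0801]
tool_rot: [-0.015, -0.1, 0.995, -0.015]
contact_force: [-1.1, 5.0, -1.6]
gripper_width: 0.289
```

```bash
python3 -c "
from h import *
lev()"
```

```text
t 15.05 L_tcp 0.767 r 109.0 yaw-th 4.0 z 80.1 Fdrive 5.08 Frad 0.43 w 0.289
```

step_arm(
  steps=[
    [0,-3,0,-1],
    [0,-3,0,-1],
  ],
)

```text
time: 15.25
tool_pos: [0.4696, 0.1637, 0.08]
tool_rot: [-0.016, -0.119, 0.993, -0.013]
contact_force: [-1.4, 5.2, -1.0]
gripper_width: 0.29
```

step_arm(
  steps=[
    [0,-3,0,-1],
    [0,-3,0,-1],
  ],
)

```text
time: 15.45
tool_pos: [0.4704, 0.1589, 0.08]
tool_rot: [-0.017, -0.137, 0.99, -0.011]
contact_force: [-1.6, 6.2, -0.4]
gripper_width: 0.292
```

```bash
python3 -c "
from h import *
lev()"
```

```text
t 15.45 L_tcp 0.856 r 109.3 yaw-th 3.2 z 80.0 Fdrive 6.43 Frad 0.20 w 0.292
```

step_arm(
  steps=[
    [0,-3,0,-1.5],
  ],
)

```text
time: 15.55
tool_pos: [0.471, 0.1566, 0.08]
tool_rot: [-0.017, -0.151, 0.988, -0.01]
contact_force: [-1.3, 5.5, -1.2]
gripper_width: 0.29
```

step_arm(
  steps=[
    [0,-3,0,-1.5],
  ],
)

```text
time: 15.65
tool_pos: [0.4716, 0.1543, 0.0799]
tool_rot: [-0.017, -0.165, 0.986, -0.009]
contact_force: [-1.0, 5.9, -1.3]
gripper_width: 0.292
```

step_arm(
  steps=[
    [0,-3,0,-1.5],
  ],
)

```text
time: 15.75
tool_pos: [0.4723, 0.1521, 0.0799]
tool_rot: [-0.018, -0.178, 0.984, -0.008]
contact_force: [-1.5, 6.9, 0.4]
gripper_width: 0.286
```

step_arm(
  steps=[
    [0,-3,0,-1.5],
  ],
)

```text
time: 15.85
tool_pos: [0.4729, 0.1499, 0.0798]
tool_rot: [-0.018, -0.192, 0.981, -0.007]
contact_force: [-2.9, 5.6, -1.1]
gripper_width: 0.289
```

```bash
python3 -c "
from h import *
lev()"
```

```text
t 15.85 L_tcp 0.942 r 109.2 yaw-th 4.7 z 79.8 Fdrive 6.21 Frad 1.11 w 0.289
```

step_arm(
  steps=[
    [0,-3,0,-1],
  ],
)

```text
time: 15.95
tool_pos: [0.4736, 0.1478, 0.0798]
tool_rot: [-0.019, -0.201, 0.979, -0.006]
contact_force: [-2.0, 5.3, 0.8]
gripper_width: 0.291
```

step_arm(
  steps=[
    [0,-3,0,-1],
  ],
)

```text
time: 16.05
tool_pos: [0.4742, 0.1456, 0.0798]
tool_rot: [-0.019, -0.21, 0.977, -0.005]
contact_force: [-3.5, 6.1, -0.4]
gripper_width: 0.293
```

step_arm(
  steps=[
    [0,-3,0,-1],
  ],
)

```text
time: 16.15
tool_pos: [0.4749, 0.1435, 0.0797]
tool_rot: [-0.02, -0.219, 0.975, -0.004]
contact_force: [-2.4, 6.1, 0.2]
gripper_width: 0.293
```

```bash
python3 -c "
from h import *
lev()"
```

```text
t 16.15 L_tcp 1.003 r 109.4 yaw-th 4.3 z 79.7 Fdrive 6.52 Frad 0.09 w 0.293
```

step_arm(
  steps=[
    [0,-3,0,0],
  ],
)

```text
time: 16.25
tool_pos: [0.4755, 0.1414, 0.0797]
tool_rot: [-0.021, -0.22, 0.975, -0.003]
contact_force: [-3.9, 6.0, 0.4]
gripper_width: 0.292
```

step_arm(
  steps=[
    [0,-2,0,0],
  ],
)

```text
time: 16.35
tool_pos: [0.4756, 0.1408, 0.0796]
tool_rot: [-0.022, -0.22, 0.975, -0.001]
contact_force: [-3.8, 11.4, 1.1]
gripper_width: 0.291
```

```bash
python3 -c "
from h import *
lev()"
```

```text
t 16.35 L_tcp 1.028 r 109.8 yaw-th 3.0 z 79.6 Fdrive 12.02 Frad -0.87 w 0.291
```

The pull reached about 7 N right at the end of the stroke, after the fourth notch, so I'll bring the lever home.

step_arm(
  steps=[
    [0,8,0,4],
    [-1,12,0,6],
    [0,12,0,6],
    [-1,12,0,6],
    [0,12,0,6],
    [0,12,0,6],
    [-1,12,0,6],
    [0,11,0,5],
  ],
)

```text
time: 17.15
tool_pos: [0.4748, 0.2241, 0.0804]
tool_rot: [-0.013, 0.185, 0.983, -0.017]
contact_force: [-0.1, -1.7, 1.0]
gripper_width: 0.291
```

```bash
python3 -c "
from h import *
lev()"
```

```text
t 17.15 L_tcp 0.252 r 110.3 yaw-th 0.7 z 80.4 Fdrive -1.56 Frad -0.58 w 0.291
```

step_arm(
  steps=[
    [-1,11,0,5.5],
    [-1,11,0,5.5],
    [0,6,0,3],
    [0,3,0,0],
    [0,2,0,0],
  ],
)

```text
time: 17.65
tool_pos: [0.4902, 0.2473, 0.0794]
tool_rot: [-0.013, 0.306, 0.952, -0.029]
contact_force: [-7.6, -4.8, 6.8]
gripper_width: 0.294
```

```bash
python3 -c "
from h import *
lev()
im,d=grab_frame('top');im2,d=grab_frame('side');save('top5',np.hstack([im[195:295,145:285],im2[160:260,200:290]]),3.4);np.savez('top5.npz',im=im)
"
```

```text
t 17.65 L_tcp -0.002 r 108.3 yaw-th 1.0 z 79.4 Fdrive -8.36 Frad 3.26 w 0.294
```

View pics/top5.png

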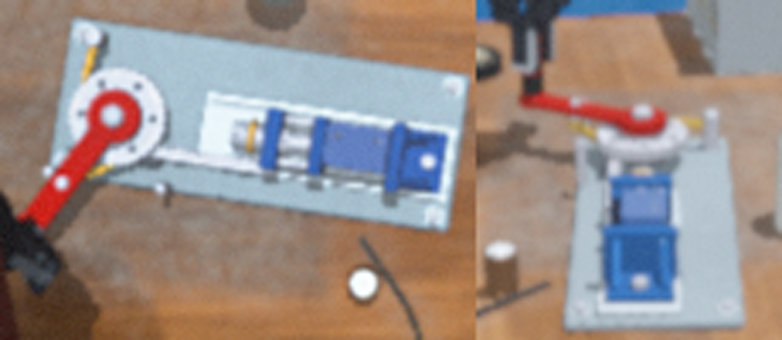

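The pack (355,150) is pinched between jaw and stop with the spring compressed, and the lever is at its home stop. I'll let go and lift away.

step_arm(
  steps=[
    [0,-1,0,0],
    [0,0,0,0],
    [0,0,0,0],
    [0,0,0,0],
  ],
  claw=65,
)

```text
time: 18.15
tool_pos: [0.4912, 0.2449, 0.0803]
tool_rot: [-0.011, 0.305, 0.952, -0.03]
contact_force: [0.5, -0.2, -0.9]
gripper_width: 0.652
```

step_arm(
  steps=[
    [0,0,-15,0],
    [0,0,-30,0],
    [0,0,-40,0],
    [0,0,-40,0],
    [0,0,-30,0],
    [0,0,0,0],
  ],
)

```text
time: 18.75
tool_pos: [0.4974, 0.253, 0.2453]
tool_rot: [-0.01, 0.304, 0.952, -0.03]
contact_force: [0.6, -0.8, 0.2]
gripper_width: 0.644
```

```bash
python3 - <<'E'
from h import *
lev()
im,d=grab_frame('top');im2,d2=grab_frame('side')
save('end',np.hstack([im[195:295,145:285],im2[160:260,200:290]]),3.4)
hsv=cv2.cvtColor(im,cv2.COLOR_RGB2HSV)
for l in("lever_handle","cleaner_bottle","tape_green","battery_pack"):
    for c in("side",):
        for b in boxes_of(c,l)[:2]:
            print(l,round(b["p"],2),np.round(b["box"]).tolist())
for L in(0,.05,.1):print(L,[np.round(((proj("side",handle(L,z))-[200,160])*3.4)+[476,0]) for z in(.125,.054)])
E
```

```text
t 18.75 L_tcp -0.086 r 106.2 yaw-th 6.0 z 245.3 Fdrive -0.19 Frad -0.92 w 0.644
lever_handle 0.68 [212.0, 164.0, 46.0, 35.0]
cleaner_bottle 0.58 [286.0, 179.0, 21.0, 50.0]
tape_green 0.91 [311.0, 298.0, 30.0, 20.0]
battery_pack 0.71 [206.0, 310.0, 30.0, 41.0]
battery_pack 0.66 [250.0, 328.0, 34.0, 39.0]
0 [array([527.,  12.]), array([530.,  89.])]
0.05 [array([524.,  14.]), array([527.,  91.])]
0.1 [array([520.,  16.]), array([524.,  93.])]
```

View pics/end.png

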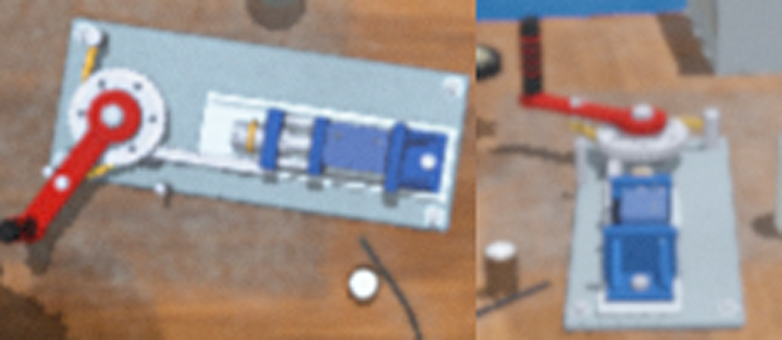

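The lever stands as it did when pressed at the home stop (its grip at (530,60) in the side half), and the pack is still held. I'm handing in.

```bash
python3 -c "
from h import *
print(job_done(),state()['time'])"
```

```text
the job is handed in; nothing more can be done
the job is handed in; nothing more can be done
```

The pack is clamped on the bed and the lever is back at its home stop. I handed the job in just after 18.75 s of the 61 s; no verdict is reported.

- **Placing:** I stood the blue and yellow pack upright between the jaws, long side from jaw to jaw, and let go. In the pictures it stood on the bed's middle line.
- **Clamping:** The lever was about 0.24 rad off home at the start, so I returned it first. Two full lever strokes followed, driven with the fingers loosely round the grip. The second pushed the pack against the stop jaw, and the pull rose to about 7 N just before the far stop. By my estimate the settled squeeze is 23 to 27 N. It was felt at the lever, not measured directly.
- **Home and release:** I pressed the lever against its home stop (about 8 N felt), opened the fingers and lifted clear.

**Last checks:** The final pictures show the pack pinched upright and the lever at home. Contact force on the tool was near zero. The bottle and tape were detected within about 3 px of where they started, and the capacitor looked unmoved, though I did not measure it.

**Readings that disagreed or were weak:**
- The handle's position differed by a few mm between the side and top views; touching the home stop settled it.
- The pull readings scatter by about 0.5 N.
- The tool had tilted up to about 2.5° while working the lever.
- In the last side view, the two best hits for the pack were look-alikes, not the clamped pack.

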